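Drive the nest-box roof screw

TASK

Fasten the roof of the bird nesting box: its self-tapping thumb screw stands started in the sloping roof, so push firmly along the screw while turning it clockwise until its flange is down on the washer, then let go. Leave the glue bottle, the plastic tub, the hammer and the wood offcut where they are.

Things in the scene. Friction and masses are not known exactly. Their poses are not given: they have to be found in the camera images.
- screw_wings (a point): Centre of the upright wing bar of the dark steel thumb screw in the nest box's sloping roof. Bar 36 mm long (point x), 10 mm thick (y: pinch it across here), 28 mm high, 14 mm either way of this point along z. z is the screw's axis, square to the roof, up and out of the wood, 27 degrees from vertical. It turns with the screw; the roof is clear for 30 mm around the axis.
- screw_flange (a point): Centre of the underside of the screw's flange, a disc 32 mm across and 4 mm thick under the wing bar; 18 mm below point screw_wings along z. At the start 4.5 mm above the washer, at the end down on it.
- washer (a point): Centre of the top of the steel washer (24 mm across, 1.5 mm thick) on the roof under the thumb screw, on its axis; does not move. z is the screw's axis, out of the wood.
- screw_sink (a joint): How far the screw has sunk along its axis: 0 at the start, 0.0045 m with the flange on the washer. It sinks 8 mm a turn (coarse twin-start thread), only while turned clockwise AND pushed along its axis with at least about 10 N (12 to 25 N is good). Pushed less it spins idly; pushed alone it only gives under 1 mm and springs back; turned back under push it backs out.
- screw_turn (a joint): Turn of the screw, rad, growing clockwise as seen from above its head (a positive turn about the axis into the wood). Turning while pushing takes about 0.1 N m. About 3.5 rad of good turning, in several grasps, brings it home from the start; once home it only spins, with no harm.
- nest_box: Wooden nest box on a grey baseboard (210 x 200 x 12 mm) bolted to the bench; origin under its middle. Box 150 (x) by 140 mm (y). Roof board 210 x 190 x 15 mm slopes 27 degrees, low (114 mm) at -x, high (209 mm) at +x; its top face's middle is at x -7, z 162 mm. At y +62.5 or -62.5 mm stands the thumb screw, at the other a low round pivot screw (20 mm across, 6 mm high), already home.
- glue_mid (a point): White glue bottle, 48 mm across, 130 mm tall, standing; point at half height. Leave alone.
- tub_mid (a point): Open clear plastic tub, 130 x 90 x 50 mm; point at the middle, half-way up. Leave alone.
- hammer: Small hammer lying on the bench, handle to its -x. Leave alone.
- offcut: Wood offcut 110 x 50 x 18 mm lying on the bench; origin under its middle. Leave alone.

How it is judged (in metres and radians):
On the way:
1. the screw has bitten: sunk 1.5 mm (value of joint screw_sink above 0.0015 m), for 0.2 s.
At the end, for the whole second after the job is handed in: The screw has sunk more than 3.3 of its 4.5 mm (flange within 1.2 mm of the washer) and stays so, released (value of joint screw_sink above 0.0033 m and z of screw_wings in the frame of washer below 0.0192 m); the robot touches nothing.
It fails at once if the glue bottle is moved more than 25 mm (distance of glue_mid from where it was at the start of the episode above 0.025 m).
It fails at once if the tub is moved more than 25 mm (distance of tub_mid from where it was at the start of the episode above 0.025 m).
It fails at once if the hammer is moved more than 25 mm (distance of hammer from where it was at the start of the episode above 0.025 m).
It fails at once if the offcut is moved more than 25 mm (distance of offcut from where it was at the start of the episode above 0.025 m).
It also fails if it takes over 72 s, if anything falls off the work surface, if the arm or the gripper's body presses on something with over 40 N, if the wrist force passes 120 N, or if a joint passes its speed limit or range.

ROBOT

A 6-joint arm with a two-finger parallel gripper is mounted at the origin on the work surface. World frame = base frame: x ahead of the robot, y to its left, z up, the work surface at z = 0. Lengths are in mm, angles in rad, forces in N, time in s.
With the tool pointing down it reaches from about 350 to 975 mm from the base axis. Payload 7.1 kg.
Tool frame: the origin (TCP) lies midway between the tips of the shut fingers; the grasp point (between the pads) lies 19 mm behind it (ctrl.tcp_to_grasp is the distance from the TCP to the grasp point, in mm); z points along the fingers, y is the line along which they close (so a half turn about z gives the same grasp; the last joint's range is limited). The gripper opens to 88 mm and grips with 3 to 60 N. Pads are 20 mm wide; open, the fingers measure 115 mm over their backs; the gripper's body (75 mm by 178 mm) begins 61 mm behind the grasp point.
Start: joints at [-1.304, 0.423, 1.63, -0, 1.089, -0.019], TCP at [176.221, -599.626, 222.675] pointing down, gripper open.
Joint ranges: [-3, 3], [-0.9, 2.11], [0.09, 2.58], [-1.31, 4.45], [0.11, 2.69], [-2.54, 2.54]. Speed limits (rad/s): [2.39, 2.39, 3.01, 3.14, 3.14, 3.14].

INTERFACE

Orientations are given as a rotation vector (axis times angle).
In Python, from workcell import get_obs, cams, ticket, boxes_of, ctrl gives the robot as it stands.
- The arm moves only by the shell command python3 -m creep 'ROWS' [OPENING]. ROWS is JSON, one flat list of numbers, 4 for each row, row after row: the shift along the world's x, y, z in m, then the turn about the world's z in rad. In form: [tx, ty, tz, spin, tx, ty, tz, spin, ...]. A call has 1 to 10 rows; each row is the pose to reach, as a shift and turn from the pose commanded when the call began; what a row does not reach only later rows make up. A row lasts 1/12 s, in which the tool goes at most 41.7 mm and 7.16 degrees, less where a joint would pass 70% of its speed; a pose out of reach is approached as far as the arm can. A call with a gripper value outside its range is refused whole. OPENING is the opening, from 0 (shut) to 1 (fully open), set as the call begins (- or left out, the last holds). The fingers move at their own pace and stop on an object; the grip force is fixed at half the most. Time passes only in rows, so rows that repeat a pose let the fingers close. It gives the time, the measured TCP pose, the force, the opening and the grip force at its end, in the units of the state.
- get_obs(): the state, without advancing time (a new reading comes with each control period).
- cams.get_image(name): name is "scene" or "top" or "wrist"; returns (picture, depth): 400x640x3 uint8, red, green, blue; 400x640 float32, mm along the optical axis (not along the pixel's ray), 0 where there is no reading.
- cams.get_calibration(name): a dict with "mtx" (3x3 intrinsics, pixels), "D" ([k1, k2, p1, p2, k3] as OpenCV has them; the pictures are not rectified), "R" (3x3) and "t" (3): a world point X has camera coordinates R X + t; the wrist camera has in their place "mount" (4x4, takes a point from camera to tool coordinates, whose origin is the TCP and whose axes are the flange's). Camera axes: x right, y down, z forward; pixel columns grow to the right and rows downward; lengths in mm; the calibration is good to about 2 mm. A picture is of the moment at which its call begins: read the wrist's pose just before it. get_calibration takes no time and is no camera call.
- ticket.close_job(): hands the job in; it is judged then, once.
Trained networks look in the newest picture that a camera, given by its name, has taken for a name from the list of things; names that differ only in an ending like _2 or _b are one class to them, and where a whole thing is asked for, a point or a joint stands for the part that bears it (a point fixed in the world has none). Each returns a list of dicts, best first, with "score" (0 to 1); they miss things now and then, are a little off and sometimes report something else, mostly with a low value. They report only what shows in the picture. A call takes as long as a camera call.
- boxes_of(camera, target): "centre" ([column, row] in pixels, amid what is visible of it).
The state is a dict: "t": time; "qpos": joint angles; "qvel": joint speeds; "joint_torque": joint torques, N m; "ee_pos": TCP position; "orientation": TCP orientation; "ft_force": force on the tool from outside, world axes, zero at the start; "moment": the same for the moment, N m; "width": finger opening in mm; "grasp_force": force on a finger pad.
Only numpy, scipy, OpenCV 4.12 (cv2) and the standard library are available. Lean on these libraries where they do the work, as an engineer would, in place of code of your own. Each camera call takes 0.05 s, during which the arm holds its last target. There are 200 camera calls.

## Working session

There is one attempt and no reset: what is moved stays moved. The work goes in short steps, Python scripts to look and compute and a shell command to move; the robot and the scene stay as the last step left them, time stands still between calls to the robot, and variables do not carry over. Pictures are saved under pics/ and viewed, at most 10 in all, crops included, and the job is handed in when it is done.

```bash
mkdir -p pics; ls; python3 - <<'E'
from workcell import get_obs,cams,boxes_of
import cv2
o=get_obs();print(o)
for c in("scene","top"):
    im,d=cams.get_image(c);cv2.imwrite(f"pics/{c}.png",im[:,:,::-1])
    for n in("screw_wings","nest_box","glue_mid","tub_mid","hammer","offcut"):
        for b in boxes_of(c,n)[:2]:
            print(c,n,b)
E
```

```text
pics
{'t': 0.0, 'qpos': array([-1.30403605e+00,  4.23850969e-01,  1.63069437e+00, -3.69487792e-06,
        1.08858007e+00, -1.90052673e-02]), 'qvel': array([-4.56023021e-05, -4.82931508e-05, -9.84433536e-04, -3.22609115e-03,
        2.50065013e-03,  7.64073391e-04]), 'joint_torque': array([ 2.57902080e-03, -5.44614029e+01, -2.73664767e+01,  6.45595347e-02,
        2.27769365e-02, -1.33560238e-04]), 'ee_pos': array([ 176.05620652, -599.11038926,  221.89364897]), 'orientation': array([-3.10807309e+00, -4.47139812e-01,  3.02446952e-04]), 'ft_force': array([-0.61987027, -0.42785951,  0.39602712]), 'moment': array([ 0.05674688, -0.01489648,  0.00656386]), 'grasp_force': 0.0, 'width': 87.94523820229405}
scene screw_wings {'centre': [297.7, 168.4], 'score': 0.69}
scene nest_box {'centre': [288.9, 208.7], 'score': 0.68}
scene nest_box {'centre': [209.3, 173.5], 'score': 0.28}
scene glue_mid {'centre': [455.3, 273.4], 'score': 0.65}
scene glue_mid {'centre': [208.5, 173.0], 'score': 0.39}
scene tub_mid {'centre': [208.3, 170.0], 'score': 0.69}
scene hammer {'centre': [264.4, 130.4], 'score': 0.91}
scene hammer {'centre': [298.8, 169.2], 'score': 0.66}
scene offcut {'centre': [409.7, 345.2], 'score': 0.65}
scene offcut {'centre': [296.5, 167.6], 'score': 0.16}
top screw_wings {'centre': [363.8, 195.8], 'score': 0.54}
top nest_box {'centre': [349.1, 170.4], 'score': 0.82}
top glue_mid {'centre': [190.8, 235.9], 'score': 0.56}
top tub_mid {'centre': [466.7, 171.7], 'score': 0.75}
top hammer {'centre': [458.6, 257.5], 'score': 0.93}
top offcut {'centre': [191.9, 160.4], 'score': 0.96}
```

View pics/scene.png

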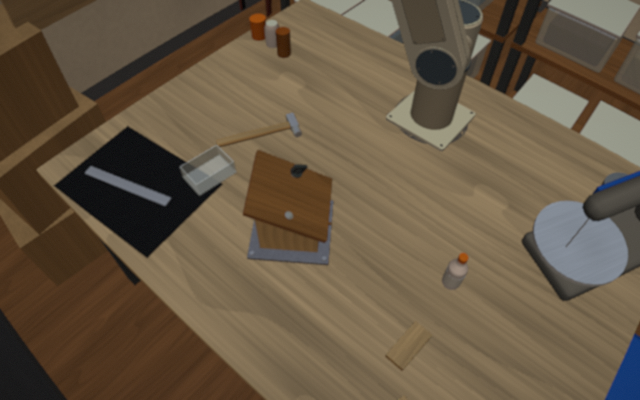

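View pics/top.png

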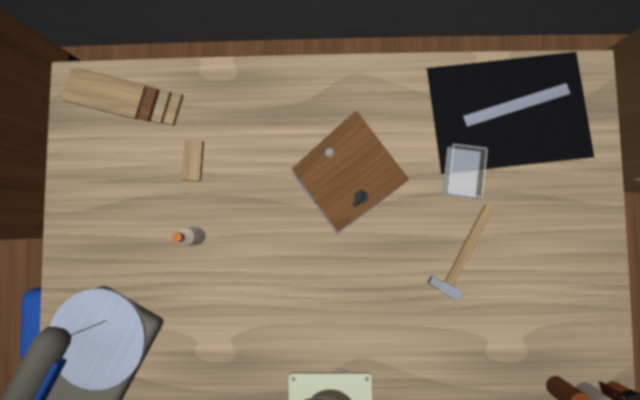

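The scene view shows the nest box at about (288,205), with the dark thumb screw at (298,169). In the top view the screw is at (361,197), the pivot at (330,152), the roof corners at (357,111), (408,180), (338,232) and (292,168). The glue, tub, hammer and offcut are well clear of it.

```bash
cat > h.py <<'E'
import numpy as np,cv2
from scipy.spatial.transform import Rotation as Ro
from workcell import get_obs,cams,boxes_of
def cloud(c,pose=None,img=None):
    k=cams.get_calibration(c); im,d=img if img else cams.get_image(c)
    v,u=np.mgrid[:400,:640].astype(float)
    p=cv2.undistortPoints(np.stack([u.ravel(),v.ravel()],1)[:,None],k["mtx"],np.array(k["D"],float)).reshape(400,640,2)
    P=np.dstack([p*d[...,None],d])
    if c=="wrist":
        M=np.array(k["mount"]);P=P@M[:3,:3].T+M[:3,3]
        W=P@Ro.from_rotvec(pose["orientation"]).as_matrix().T+pose["ee_pos"]
    else: W=(P-np.array(k["t"]).ravel())@np.array(k["R"])
    W[d<=0]=np.nan
    return im,W
def plane(X,tol=3):
    best=None;r=np.random.default_rng(0)
    for _ in range(300):
        a,b,c=X[r.choice(len(X),3,False)];n=np.cross(b-a,c-a);n/=np.linalg.norm(n)+1e-9
        m=abs((X-a)@n)<tol
        if best is None or m.sum()>best.sum():best=m
    Y=X[best];c=Y.mean(0);n=np.linalg.svd(Y-c,full_matrices=False)[2][2];n*=np.sign(n[2]);return c,n,best
E
python3 - <<'E'
from h import *
im,W=cloud("top")
mask=np.zeros((400,640),np.uint8);cv2.fillPoly(mask,[np.array([[357,113],[405,180],[338,229],[295,168]])],1)
X=W[(mask>0)&np.isfinite(W[...,2])]
c,n,b=plane(X);print("roof c",c,"n",n,"tilt",np.degrees(np.arccos(n[2])),b.mean())
for u,v in((330,152),(361,197),(357,113),(405,180),(338,229),(295,168)):print(u,v,W[v,u])
h=(W-c)@n
m=(mask>0)&(h>10)&(h<60);Y=W[m];print(len(Y),Y.mean(0),h[m].max())
im,S=cloud("scene");print("scene",S[168,298],S[215,289])
E
```

```text
roof c [612.95712216 -50.11126758 165.50873275] n [-0.26501313  0.36618287  0.89200793] tilt 26.873343062152447 0.9468584405753218
330 152 [658.74499596  -8.76269589 168.36535466]
361 197 [554.02080814 -75.93734876 187.78965857]
357 113 [735.76042099 -68.90328035 207.15320812]
405 180 [ 587.91664645 -169.10387643  206.87025859]
338 229 [483.93941248 -25.15144987 117.18909014]
295 168 [631.2536623   76.61811901 118.75432478]
138 [553.11390238 -71.40597199 188.33554702] 40.314347136931595
scene [557.97023238 -67.79852462 187.60225843] [662.46399761  -2.36760441 164.43057438]
```

```bash
python3 -m creep '[0.03,0.03,0.04,0,0.05,0.06,0.08,0,0.08,0.09,0.1,0,0.1,0.12,0.12,0,0.12,0.155,0.14,0,0.14,0.19,0.16,0,0.165,0.225,0.17,0,0.19,0.26,0.18,0,0.21,0.29,0.18,0,0.23,0.325,0.18,0]'; python3 -m creep '[0.02,0.03,0,0,0.04,0.06,0,0,0.06,0.09,0,0,0.08,0.12,0,0,0.1,0.15,0,0,0.12,0.18,0,0,0.14,0.19,0,0,0.14,0.195,0,0,0.14,0.195,0,0,0.14,0.195,0,0]'; python3 - <<'E'
from h import *
o=get_obs();img=cams.get_image("wrist");print(o["t"],o["ee_pos"],o["orientation"],o["ft_force"],o["qpos"])
print(np.round(cams.get_calibration("wrist")["mount"],3));cv2.imwrite("pics/w1.png",img[0][:,:,::-1])
print(boxes_of("wrist","screw_wings")[:2])
im,W=cloud("wrist",o,img);np.savez("w1",W=W)
X=W[np.isfinite(W[...,2])&(W[...,2]>110)&(W[...,2]<220)];c,n,b=plane(X,2);print(c,n,b.mean())
h=(W-c)@n;m=(h>8)&(h<60)&(np.hypot(W[...,0]-557,W[...,1]+78)<45);Y=W[m];print(m.sum(),h[m].max(),Y.mean(0))
E
```

```text
t: 1.63
ee_pos: [389.2, -302.5, 401.8]
orientation: [3.108, 0.446, 0.003]
ft_force: [0.2, -0.3, 0.3]
width: 87.6
grasp_force: 0.0
t: 2.47
ee_pos: [527.4, -109.0, 400.0]
orientation: [3.109, 0.448, -0.001]
ft_force: [-0.5, 0.2, 1.0]
width: 87.7
grasp_force: 0.0
2.4667 [ 527.3749718  -109.01415209  399.96830348] [ 3.10940661e+00  4.47972715e-01 -1.48392520e-03] [-0.4688444   0.2046236   1.00599057] [-2.25699483e-01  1.33081034e-01  1.61307618e+00 -4.23164517e-04
  1.39628722e+00  1.05899927e+00]
[[  -0.      -0.97    -0.243   65.72 ]
 [   1.      -0.       0.      -0.986]
 [  -0.      -0.243    0.97  -161.807]
 [   0.       0.       0.       1.   ]]
[{'centre': [298.4, 140.8], 'score': 0.95}]
[613.46998577 -51.44915188 165.93748368] [-0.26633607  0.36725139  0.89117424] 0.9421978611675419
692 39.62078608939377 [555.04323232 -73.75138233 184.8851741 ]
```

View pics/w1.png

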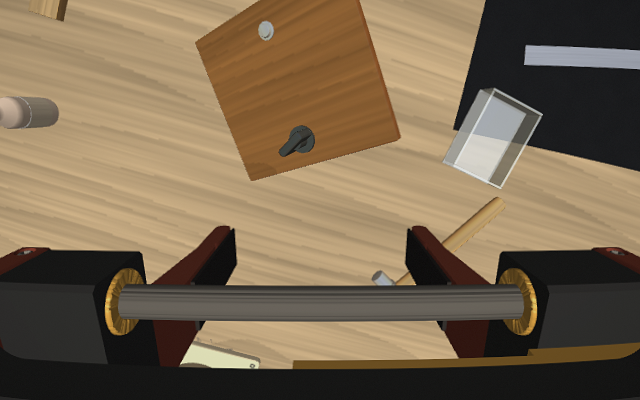

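The screw is at about (298,141) in the wrist view, with its wing bar pointing down-left and the roof clear around it. Next I'll work out the bar's angle in the roof plane.

```bash
python3 - <<'E'
from h import *
W=np.load("w1.npz")["W"]
X=W[np.isfinite(W[...,2])&(W[...,2]>110)&(W[...,2]<220)];c,n,b=plane(X,2)
ey=np.cross(n,[0,0,1]);ey/=np.linalg.norm(ey);ex=np.cross(ey,n)
print("ex",ex,"ey",ey)
h=(W-c)@n
near=np.hypot(W[...,0]-557,W[...,1]+78)<50
for lo,hi in((34,42),(26,42),(7,12)):
    m=near&(h>lo)&(h<hi);Y=W[m];q=np.c_[(Y-c)@ex,(Y-c)@ey]
    r=cv2.minAreaRect(q.astype(np.float32));s=np.linalg.svd(q-q.mean(0))[2][0]
    print(lo,len(Y),h[m].mean(),"q",q.mean(0),r,"pca deg",np.degrees(np.arctan2(s[1],s[0])))
    ctr=c+ex*r[0][0]+ey*r[0][1];print("  world on roof",ctr,"wings",ctr+24*n)
E
```

```text
ex [ 0.52319185 -0.72143039  0.4536612 ] ey [ 0.80952788  0.58708144 -0.        ]
34 257 37.43691595350007 q [ -8.25923616 -59.81825047] ((-9.597129821777344, -59.972923278808594), (35.525245666503906, 9.908655166625977), 21.932008743286133) pca deg -157.23598987548897
  world on roof [559.89909223 -79.73448063 161.58363829] wings [553.50702664 -70.92044736 182.97181995]
26 342 35.50891002058488 q [ -6.80897275 -59.85732135] ((-9.456059455871582, -60.080631256103516), (35.70667266845703, 15.025917053222656), 22.07345962524414) pca deg -156.61863170713877
  world on roof [559.88570648 -79.89948644 161.64763644] wings [553.49364089 -71.08545316 183.0358181 ]
7 244 9.997568622297836 q [ -6.81129965 -61.26492561] ((-8.144918441772461, -59.73647689819336), (29.70044708251953, 31.596525192260742), 7.885043144226074) pca deg -73.25097028155623
  world on roof [560.85028732 -80.64333678 162.24245024] wings [554.45822173 -71.8293035  183.6306319 ]
```

```bash
python3 -m creep '[0.005,0.01,-0.02,0.12,0.01,0.02,-0.04,0.24,0.02,0.03,-0.06,0.36,0.027,0.0375,-0.08,0.48,0.027,0.0375,-0.1,0.6,0.027,0.0375,-0.12,0.72,0.027,0.0375,-0.13,0.84,0.027,0.0375,-0.14,0.96,0.027,0.0375,-0.14,1.08,0.027,0.0375,-0.14,1.2]' 0.38; python3 -m creep '[0,0,0,0.12,0,0,0,0.24,0,0,0,0.36,0,0,0,0.48,0,0,0,0.6,0,0,0,0.72,0,0,0,0.84,0,0,0,0.96,0,0,0,1.08,0,0,0,1.097]'; python3 - <<'E'
from h import *
o=get_obs();img=cams.get_image("wrist");print(o["ee_pos"],o["orientation"],o["qpos"])
cv2.imwrite("pics/w2.png",img[0][:,:,::-1])
y=Ro.from_rotvec(o["orientation"]).as_matrix()[:,1];print("close yaw",np.degrees(np.arctan2(y[1],y[0])))
im,W=cloud("wrist",o,img);np.savez("w2",W=W)
X=W[np.isfinite(W[...,2])&(W[...,2]>110)&(W[...,2]<220)];c,n,b=plane(X,1.5);print(c,n,b.mean())
ey=np.cross(n,[0,0,1]);ey/=np.linalg.norm(ey);ex=np.cross(ey,n)
h=(W-c)@n
m=(np.hypot(W[...,0]-557,W[...,1]+78)<45)&(h>34)&(h<42);Y=W[m]
r=cv2.minAreaRect(np.c_[(Y-c)@ex,(Y-c)@ey].astype(np.float32));ctr=c+ex*r[0][0]+ey*r[0][1]
print(m.sum(),h[m].mean(),r,"wings",ctr+24*n)
E
```

```text
t: 3.4
ee_pos: [554.0, -72.5, 259.6]
orientation: [-2.309, -2.129, 0.002]
ft_force: [-1.1, 0.2, -0.8]
width: 33.6
grasp_force: 0.0
t: 4.23
ee_pos: [554.5, -72.6, 260.5]
orientation: [0.862, 3.021, -0.0]
ft_force: [-0.3, -0.2, -0.3]
width: 33.5
grasp_force: 0.0
[554.54575179 -72.55342923 260.5093394 ] [ 8.62249053e-01  3.02065350e+00 -1.51801316e-04] [-1.51301348e-01  2.83740780e-01  1.74235589e+00 -1.46719655e-04
  1.11522664e+00 -1.16592039e+00]
close yaw 58.13708611834241
[586.24850449 -33.24834156 150.36296107] [-0.266633    0.36740388  0.89102258] 0.9286891106344618
696 37.33561502700594 ((24.517982482910156, -48.92279815673828), (35.64349365234375, 10.311358451843262), 22.073911666870117) wings [553.0857914  -70.84621863 182.87766152]
```

View pics/w2.png

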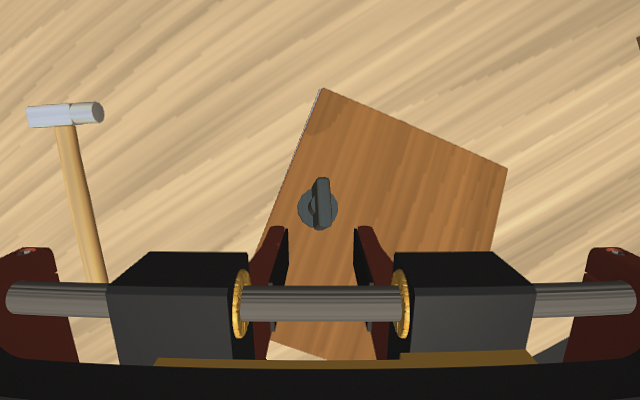

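The bar at (321,200) is aligned between the fingers at (275,250) and (365,250). Now descend and pinch.

```bash
python3 -m creep '[-0.001,0.0015,-0.02,0,-0.001,0.0015,-0.04,0,-0.001,0.0015,-0.055,0,-0.001,0.0015,-0.068,0,-0.001,0.0015,-0.077,0,-0.001,0.0015,-0.083,0,-0.001,0.0015,-0.083,0,-0.001,0.0015,-0.083,0]'; python3 -m creep '[0,0,0,0,0,0,0,0,0,0,0,0,0,0,0,0,0,0,0,0,0,0,0,0,0,0,0,0,0,0,0,0]' 0
```

```text
t: 4.95
ee_pos: [554.2, -70.0, 177.4]
orientation: [0.868, 3.019, -0.0]
ft_force: [-0.6, 1.1, -0.4]
width: 33.5
grasp_force: 0.0
t: 5.62
ee_pos: [553.7, -71.0, 177.7]
orientation: [0.866, 3.02, -0.003]
ft_force: [-3.0, -6.2, 2.6]
width: 12.1
grasp_force: 28.8
```

```bash
python3 -m creep '[0.0003,-0.0004,-0.001,0,0.0006,-0.0008,-0.002,0,0.0008,-0.0011,-0.0027,0,0.0008,-0.0011,-0.0027,0]'
```

```text
t: 5.95
ee_pos: [554.0, -71.2, 177.0]
orientation: [-0.866, -3.019, 0.002]
ft_force: [-10.5, -0.2, 23.6]
width: 12.5
grasp_force: 30.5
```

```bash
python3 -m creep '[0,0,0,-0.06,0,0,-0.0001,-0.12,0.0001,-0.0001,-0.0002,-0.18,0.0001,-0.0001,-0.0003,-0.24,0.0001,-0.0002,-0.0004,-0.3,0.0002,-0.0002,-0.0005,-0.36,0.0002,-0.0002,-0.0005,-0.42,0.0002,-0.0003,-0.0006,-0.48,0.0002,-0.0003,-0.0006,-0.48]'
```

```text
t: 6.7
ee_pos: [554.2, -71.9, 175.9]
orientation: [-1.563, -2.725, 0.003]
ft_force: [-10.1, -3.0, 18.0]
width: 9.9
grasp_force: 30.2
```

```bash
python3 -m creep '[0.0001,-0.0001,-0.0003,-0.06,0.0001,-0.0002,-0.0005,-0.12,0.0002,-0.0002,-0.0006,-0.18,0.0002,-0.0002,-0.0006,-0.24,0.0002,-0.0003,-0.0007,-0.3,0.0002,-0.0003,-0.0008,-0.36,0.0003,-0.0003,-0.0008,-0.42,0.0003,-0.0004,-0.0009,-0.48,0.0003,-0.0004,-0.0009,-0.48]'
```

```text
t: 7.45
ee_pos: [554.0, -72.5, 174.9]
orientation: [-2.165, -2.276, 0.004]
ft_force: [-12.5, -4.8, 18.3]
width: 13.5
grasp_force: 32.0
```

```bash
python3 -m creep '[0.0001,-0.0001,-0.0003,-0.06,0.0001,-0.0002,-0.0005,-0.12,0.0002,-0.0002,-0.0006,-0.18,0.0002,-0.0002,-0.0006,-0.24,0.0002,-0.0003,-0.0007,-0.3,0.0002,-0.0003,-0.0008,-0.36,0.0003,-0.0003,-0.0008,-0.42,0.0003,-0.0004,-0.0009,-0.48,0.0003,-0.0004,-0.0009,-0.48]'
```

```text
t: 8.2
ee_pos: [554.1, -71.2, 174.2]
orientation: [-2.643, -1.694, 0.003]
ft_force: [-13.7, 5.2, 21.7]
width: 16.5
grasp_force: 39.0
```

```bash
python3 -m creep '[0,0,-0.0001,-0.06,0.0001,-0.0001,-0.0002,-0.12,0.0001,-0.0001,-0.0003,-0.18,0.0001,-0.0002,-0.0004,-0.24,0.0002,-0.0002,-0.0005,-0.3,0.0002,-0.0002,-0.0006,-0.36,0.0002,-0.0003,-0.0006,-0.42,0.0002,-0.0003,-0.0007,-0.48,0.0002,-0.0003,-0.0007,-0.48]'
```

```text
t: 8.95
ee_pos: [555.6, -70.4, 174.0]
orientation: [-2.97, -1.017, -0.002]
ft_force: [-10.3, 11.2, 22.6]
width: 18.1
grasp_force: 37.9
```

```bash
python3 -m creep '[-0.0005,-0.0005,0.003,0,-0.0005,-0.0005,0.003,0,-0.0005,-0.0005,0.003,0,-0.0005,-0.0005,0.003,0,-0.0005,-0.0005,0.02,0,-0.0005,-0.0005,0.05,0,-0.0005,-0.0005,0.088,0,-0.0005,-0.0005,0.088,0,-0.0005,-0.0005,0.088,0]' 0.4; cat > look.py <<'E'
from h import *
import sys
o=get_obs();img=cams.get_image("wrist");print(o["ee_pos"],o["qpos"][5])
cv2.imwrite(f"pics/{sys.argv[1]}.png",img[0][:,:,::-1])
y=Ro.from_rotvec(o["orientation"]).as_matrix()[:,1];print("close yaw",np.degrees(np.arctan2(y[1],y[0])))
im,W=cloud("wrist",o,img)
X=W[np.isfinite(W[...,2])&(W[...,2]>110)&(W[...,2]<220)];c,n,b=plane(X,1.5)
ey=np.cross(n,[0,0,1]);ey/=np.linalg.norm(ey);ex=np.cross(ey,n)
h=(W-c)@n
m=(np.hypot(W[...,0]-557,W[...,1]+78)<45)&(h>28)&(h<42);Y=W[m];t=h[m].max();m&=h>t-4;Y=W[m]
r=cv2.minAreaRect(np.c_[(Y-c)@ex,(Y-c)@ey].astype(np.float32));ctr=c+ex*r[0][0]+ey*r[0][1]
hm=np.median(h[m]);print(n,b.mean(),m.sum(),"top h",hm,r,"wings",ctr+(hm-14)*n)
E
python3 look.py w3
```

```text
t: 9.7
ee_pos: [557.0, -73.0, 262.1]
orientation: [2.968, 1.021, 0.008]
ft_force: [-0.7, -0.6, -0.7]
width: 34.9
grasp_force: 0.0
[556.96239289 -72.96552703 262.08323537] 0.7565209220551378
close yaw -52.02419609909854
[-0.26659998  0.36726792  0.89108851] 0.9345854495086076 539 top h 37.17638614547966 ((-14.536466598510742, -67.29716491699219), (9.485633850097656, 35.14263916015625), 1.306772232055664) wings [553.76461793 -71.4344147  182.35712093]
```

View pics/w3.png

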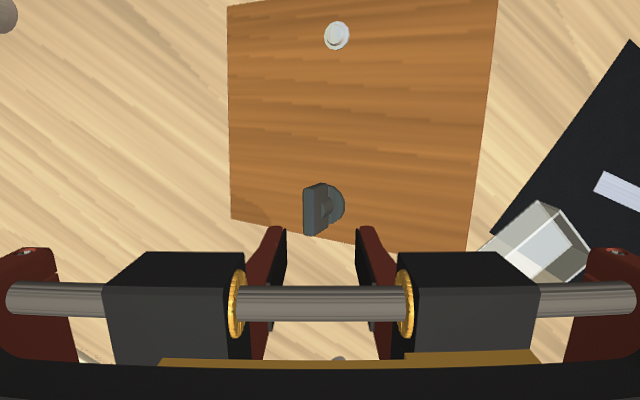

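```bash
sed -i 's/^im,W=cloud.*/&\nnp.savez(sys.argv[1],W=W)/' look.py; python3 look.py w3b; python3 - <<'E'
from h import *
for f in("w1","w2","w3b"):
    W=np.load(f+".npz")["W"]
    X=W[np.isfinite(W[...,2])&(np.hypot(W[...,0]-557,W[...,1]+78)<60)&(W[...,2]>110)];c,n,b=plane(X,1)
    h=(W-c)@n;near=np.hypot(W[...,0]-557,W[...,1]+78)<45
    H=h[near&(h>5)&(h<45)]
    print(f,np.histogram(H,np.arange(5,42)))
    print(np.median(H[H>32]),np.median(H[(H<12)]), h[near].max())
E
```

```text
[555.74189433 -72.81793723 260.23693203] 0.7565023175092878
close yaw -52.02524605269825
[-0.26658481  0.36742803  0.89102704] 0.935755239386465 539 top h 37.18029721263211 ((-14.810647964477539, -66.2470932006836), (9.719501495361328, 35.169498443603516), 2.0214250087738037) wings [553.71508933 -71.13759851 182.2243903 ]
w1 (array([1414,  974,   63,    0,    0,    0,    0,    0,    0,    0,    0,
          0,    0,    0,    0,    0,    0,    0,    0,    0,    0,    0,
          0,    0,    0,    0,    0,    0,    0,    0,    0,    0,    0,
          0,    0,    0]), array([ 5,  6,  7,  8,  9, 10, 11, 12, 13, 14, 15, 16, 17, 18, 19, 20, 21,
       22, 23, 24, 25, 26, 27, 28, 29, 30, 31, 32, 33, 34, 35, 36, 37, 38,
       39, 40, 41]))
nan 5.872901894999489 7.564395009632206
w2 (array([1865,  742,  683,  714,  960, 1080,   60,   51,   38,   21,    5,
          0,    0,    0,    0,    0,    0,    0,    0,    0,    0,    0,
          0,    0,    0,    0,    0,    0,    0,    0,    0,    0,    0,
          0,    0,    0]), array([ 5,  6,  7,  8,  9, 10, 11, 12, 13, 14, 15, 16, 17, 18, 19, 20, 21,
       22, 23, 24, 25, 26, 27, 28, 29, 30, 31, 32, 33, 34, 35, 36, 37, 38,
       39, 40, 41]))
nan 7.636375798048334 15.314734902512189
w3b (array([ 371,  253,  263,  762, 1886,  754,  534,  323,  333,  323,  296,
        317,  294,  283,  268,  289,  244,  262,  237,  237,  235,  241,
        223,  257,  211,  215,  171,  158,  130,   98,   93,   68,   67,
         69,   62,   61]), array([ 5,  6,  7,  8,  9, 10, 11, 12, 13, 14, 15, 16, 17, 18, 19, 20, 21,
       22, 23, 24, 25, 26, 27, 28, 29, 30, 31, 32, 33, 34, 35, 36, 37, 38,
       39, 40, 41]))
36.59069864692451 9.469551284275008 51.256137282575125
  return _methods._mean(a, axis=axis, dtype=dtype,
  ret = ret.dtype.type(ret / rcount)
```

```bash
cat > hh.py <<'E'
from h import *
import sys
for f in sys.argv[1:]:
    W=np.load(f+".npz")["W"]
    X=W[np.isfinite(W[...,2])&(W[...,2]>110)&(W[...,2]<220)];c,n,b=plane(X,1.5)
    h=(W-c)@n;a=np.array([559.9,-80,161.7]);r=np.linalg.norm((W-a)-((W-a)@n)[...,None]*n,axis=2)
    roof=np.median(h[(r>25)&(r<45)&(abs(h)<4)])
    H=h[r<22]-roof;T=H[H>31];F=H[(H>2.5)&(H<13)]
    print(f,"top med/90%",np.median(T),np.percentile(T,90),len(T),"flange hist",np.histogram(F,np.arange(2.5,13,.5))[0])
E
python3 hh.py w1 w2 w3b
```

```text
w1 top med/90% 37.383566061824254 38.63166539387121 287 flange hist [ 0  0  0  0  0  3  3  3  5  5  4  6 10 26 61 73 33 22  4  4]
w2 top med/90% 37.470871188603084 38.50318784671036 733 flange hist [  0   0   0   0   0   0   2   2   3   4   3   5  30  85 140 122  85  30
   5   4]
w3b top med/90% 203.06800754502632 211.43044115308317 3488 flange hist [  0   0   0   0   1   4   6   6  11  10  14  26  53 117 104  73  24   7
   4   8]
```

The screw followed to in-plane angle −89° and stands upright in view at (322,208). It has sunk only about 0.5 mm, so much of that turning was idle. I'll regrasp and go slower, checking the force more often.

```bash
python3 -m creep '[-0.002,0.0015,-0.03,0,-0.002,0.0015,-0.06,0,-0.002,0.0015,-0.077,0,-0.002,0.0015,-0.084,0,-0.002,0.0015,-0.084,0,-0.002,0.0015,-0.084,0]'; python3 -m creep '[0,0,0,0,0,0,0,0,0,0,0,0,0,0,0,0,0,0,0,0,0,0,0,0]' 0;  python3 -m creep '[0.0003,-0.0004,-0.001,0,0.0006,-0.0008,-0.002,0,0.0008,-0.0011,-0.0027,0,0.0008,-0.0011,-0.0027,0]'; python3 -m creep '[0,0,0,-0.04,0,0,0,-0.08,0,0,0,-0.12,0,0,-0.0001,-0.16,0,0,-0.0001,-0.2,0,0,-0.0002,-0.24]'
```

```text
t: 10.3
ee_pos: [549.6, -68.4, 175.3]
orientation: [-2.964, -1.018, 0.01]
ft_force: [-15.1, 15.2, 24.4]
width: 35.0
grasp_force: 15.3
t: 10.8
ee_pos: [553.1, -71.4, 175.1]
orientation: [-2.97, -1.022, 0.001]
ft_force: [-1.9, 0.2, 7.5]
width: 18.1
grasp_force: 27.3
t: 11.13
ee_pos: [553.4, -71.6, 174.4]
orientation: [-2.969, -1.021, 0.002]
ft_force: [-11.0, 6.2, 28.4]
width: 18.4
grasp_force: 29.8
t: 11.63
ee_pos: [554.1, -71.5, 174.1]
orientation: [-3.071, -0.656, -0.0]
ft_force: [-8.8, 6.2, 25.4]
width: 18.1
grasp_force: 36.6
```

```bash
python3 -m creep '[0,0,0,-0.04,0,0,0,-0.08,0,0,-0.0001,-0.12,0,0,-0.0001,-0.16,0,0,-0.0001,-0.2,0,0,-0.0002,-0.24]';  python3 -m creep '[0,0,0,-0.04,0,0,0,-0.08,0,0,-0.0001,-0.12,0,0,-0.0001,-0.16,0,0,-0.0001,-0.2,0,0,-0.0002,-0.24]';python3 -m creep '[0,0,0,-0.04,0,0,0,-0.08,0,0,-0.0001,-0.12,0,0,-0.0001,-0.16,0,0,-0.0001,-0.2,0,0,-0.0002,-0.24]'
```

```text
t: 12.13
ee_pos: [555.0, -71.5, 174.3]
orientation: [-3.128, -0.284, -0.003]
ft_force: [-5.8, 6.7, 25.6]
width: 16.7
grasp_force: 36.7
t: 12.63
ee_pos: [555.7, -71.9, 174.5]
orientation: [-3.14, 0.093, -0.005]
ft_force: [-4.9, 5.8, 27.2]
width: 16.3
grasp_force: 35.4
t: 13.13
ee_pos: [556.0, -72.5, 174.4]
orientation: [3.106, -0.468, 0.007]
ft_force: [-3.6, 1.9, 25.2]
width: 14.5
grasp_force: 34.8
```

```bash
python3 -m creep '[0,0,0,0,0,0,0,0,0,0,0,0,0,0,0.02,0,0,0,0.05,0,0,0,0.086,0,0,0,0.086,0,0,0,0.086,0,0,0,0.086,0]' 0.3; sed -i 's/T=H\[H>31\]/T=H[(H>31)\&(H<40)]/' hh.py; python3 look.py w4; python3 hh.py w2 w3b w4
```

```text
t: 13.88
ee_pos: [553.3, -72.3, 256.5]
orientation: [-3.107, 0.465, 0.003]
ft_force: [0.3, 0.4, -0.9]
width: 26.5
grasp_force: 0.0
[553.33712335 -72.29170324 256.48805795] 1.7167947966993586
close yaw -107.03336684025045
[-0.26647443  0.36728357  0.89111961] 0.9346165488506258 510 top h 36.85628788092035 ((-20.748199462890625, -61.070980072021484), (35.91819381713867, 9.808459281921387), 17.343236923217773) wings [553.49883877 -71.26305087 181.86866114]
w2 top med/90% 37.470871188603084 38.50318784671036 733 flange hist [  0   0   0   0   0   0   2   2   3   4   3   5  30  85 140 122  85  30
   5   4]
w3b top med/90% 36.831198696182774 37.92263462097406 725 flange hist [  0   0   0   0   1   4   6   6  11  10  14  26  53 117 104  73  24   7
   4   8]
w4 top med/90% 36.646593213287375 37.58179077768331 586 flange hist [  0   0   0   1   6  11   9  20  13  15  23  50 144 169 103  34   5   9
   6   6]
```

View pics/w4.png

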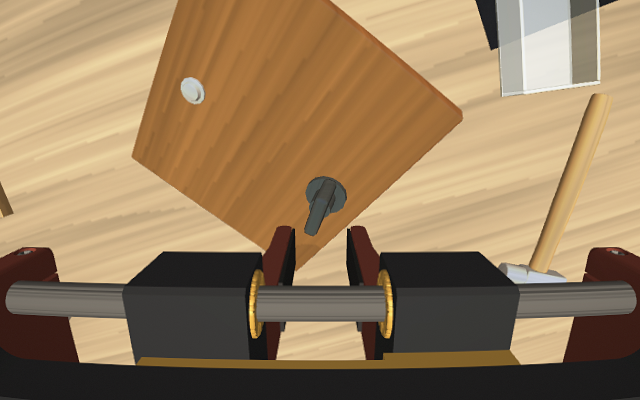

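The screw, at (325,200) in view, is now at about −163°, but it has sunk only about 0.9 mm in total. I'll rewind the wrist by roughly half a turn, regrasp flush and turn more slowly.

```bash
python3 -m creep '[0,0,0,0.12,0,0,0,0.24,0,0,0,0.36,0,0,0,0.48,0,0,0,0.6,0,0,0,0.72,0,0,0,0.84,0,0,0,0.96,0,0,0,1.08,0,0,0,1.2]' 0.35; python3 -m creep '[0,0,0,0.12,0,0,0,0.24,0,0,0,0.36,0,0,0,0.48,0,0,0,0.6,0,0,0,0.72,0,0,0,0.84,0,0,0,0.96,0,0,0,1.08,0,0,0,1.2]'; python3 -m creep '[0,0,0,0.12,0,0,0,0.24,0,0,0,0.36,0,0,0,0.38,0,0,0,0.38,0,0,0,0.38]'; python3 look.py w5; python3 hh.py w5
```

```text
t: 14.77
ee_pos: [553.0, -72.3, 255.6]
orientation: [-2.821, -1.378, 0.005]
ft_force: [-0.1, 0.7, 0.3]
width: 30.5
grasp_force: 0.0
t: 15.6
ee_pos: [553.0, -72.3, 255.6]
orientation: [-1.549, -2.729, 0.002]
ft_force: [-0.1, -0.5, -0.5]
width: 30.6
grasp_force: 0.0
t: 16.1
ee_pos: [553.7, -72.3, 256.8]
orientation: [-1.02, -2.969, 0.001]
ft_force: [0.3, -0.8, 0.1]
width: 30.8
grasp_force: 0.0
[553.69445488 -72.32885338 256.76272734] -1.0599243185442186
close yaw 52.066574395876586
[-0.26654691  0.36751885  0.89100092] 0.9233283803863299 642 top h 36.836596596151125 ((26.1839599609375, -50.80891418457031), (34.61186981201172, 9.725160598754883), 17.30324935913086) wings [553.45228931 -71.3605021  181.87563437]
w5 top med/90% 36.69808244205065 37.694119421355666 726 flange hist [  0   0   0   0   0   0   2   4   3   7  22  62 123 160 102  53   9   6
   3   1]
```

```bash
python3 -m creep '[0,0.001,-0.03,0,0,0.001,-0.055,0,0,0.001,-0.07,0,0,0.001,-0.077,0,0,0.001,-0.077,0,0,0.001,-0.077,0]'; python3 -m creep '[0,0,0,0,0,0,0,0,0,0,0,0,0,0,0,0,0,0,0,0,0,0,0,0]' 0;  python3 -m creep '[0.0003,-0.0004,-0.001,0,0.0006,-0.0008,-0.002,0,0.0008,-0.0011,-0.0027,0,0.0008,-0.0011,-0.0027,0]'; python3 -m creep '[0,0,0,-0.02,0,0,0,-0.04,0,0,0,-0.06,0,0,0,-0.08,0,0,0,-0.1,0,0,0,-0.12,0,0,0,-0.14,0,0,0,-0.16,0,0,0,-0.18,0,0,0,-0.2]'
```

```text
t: 16.65
ee_pos: [554.5, -71.4, 181.1]
orientation: [-1.017, -2.972, 0.0]
ft_force: [-1.0, 0.2, 0.1]
width: 30.5
grasp_force: 0.0
t: 17.15
ee_pos: [554.5, -71.7, 181.8]
orientation: [1.016, 2.972, -0.0]
ft_force: [-2.7, -0.5, 6.6]
width: 10.7
grasp_force: 29.4
t: 17.48
ee_pos: [554.8, -71.9, 181.2]
orientation: [-1.017, -2.972, -0.001]
ft_force: [-10.4, 4.7, 26.3]
width: 10.8
grasp_force: 30.6
t: 18.32
ee_pos: [554.5, -72.6, 180.7]
orientation: [-1.309, -2.856, 0.001]
ft_force: [-10.0, 2.3, 22.6]
width: 9.8
grasp_force: 30.1
```

```bash
python3 -m creep '[0,0,0,-0.03,0,0,-0.0001,-0.06,0,0,-0.0001,-0.09,0,0,-0.0001,-0.12,0.0001,-0.0001,-0.0002,-0.15,0.0001,-0.0001,-0.0002,-0.18,0.0001,-0.0001,-0.0003,-0.21,0.0001,-0.0001,-0.0003,-0.24,0.0001,-0.0001,-0.0003,-0.27,0.0001,-0.0001,-0.0004,-0.3]'; python3 -m creep '[0,0,0,-0.03,0,0,-0.0001,-0.06,0,0,-0.0001,-0.09,0,0,-0.0001,-0.12,0.0001,-0.0001,-0.0002,-0.15,0.0001,-0.0001,-0.0002,-0.18,0.0001,-0.0001,-0.0003,-0.21,0.0001,-0.0001,-0.0003,-0.24,0.0001,-0.0001,-0.0003,-0.27,0.0001,-0.0001,-0.0004,-0.3]'
```

```text
t: 19.15
ee_pos: [554.4, -72.9, 180.1]
orientation: [-1.721, -2.628, 0.002]
ft_force: [-11.3, -2.5, 20.1]
width: 10.2
grasp_force: 30.4
t: 19.98
ee_pos: [553.8, -73.6, 179.4]
orientation: [-2.094, -2.341, 0.004]
ft_force: [-13.2, -3.9, 21.9]
width: 12.2
grasp_force: 31.5
```

```bash
python3 -m creep '[0,0,0,0,0,0,0,0,0,0,0,0,0,0,0.02,0,0,0,0.05,0,0,0,0.08,0,0,0,0.08,0,0,0,0.08,0]' 0.35; python3 look.py w6; python3 hh.py w6
```

```text
t: 20.65
ee_pos: [556.5, -72.7, 258.9]
orientation: [2.091, 2.34, 0.004]
ft_force: [0.9, 0.1, -0.6]
width: 30.7
grasp_force: 0.0
[556.46611864 -72.71115566 258.93982301] -0.2635444361085351
close yaw 6.429882560883721
[-0.26641019  0.36761842  0.89100073] 0.9299441446558743 608 top h 36.47560713715557 ((4.375955581665039, -73.61612701416016), (9.542657852172852, 35.42955017089844), 63.96115493774414) wings [553.468757   -71.43139837 181.54599939]
w6 top med/90% 36.33507507406691 37.40948116030213 727 flange hist [  0   0   0   0   3   5   3   7   5  10  39  92 122 120  59  20   6   0
   4   2]
```

```bash
python3 -m creep '[-0.0013,0.0012,-0.03,0,-0.0013,0.0012,-0.055,0,-0.0013,0.0012,-0.072,0,-0.0013,0.0012,-0.079,0,-0.0013,0.0012,-0.079,0]'; python3 -m creep '[0,0,0,0,0,0,0,0,0,0,0,0,0,0,0,0,0,0,0,0,0.0005,-0.0007,-0.0018,0,0.001,-0.0014,-0.0035,0,0.001,-0.0014,-0.0035,0]' 0;  python3 -m creep '[0,0,0,-0.012,0,0,0,-0.024,0,0,0,-0.036,0,0,0,-0.048,0,0,0,-0.06,0,0,0,-0.072,0,0,0,-0.084,0,0,0,-0.096,0,0,0,-0.108,0,0,0,-0.12]'; python3 -m creep '[0,0,0,-0.012,0,0,0,-0.024,0,0,0,-0.036,0,0,-0.0001,-0.048,0,0,-0.0001,-0.06,0,0,-0.0001,-0.072,0,0,-0.0001,-0.084,0,0,-0.0001,-0.096,0,0,-0.0002,-0.108,0,0,-0.0002,-0.12]'
```

```text
t: 21.12
ee_pos: [552.1, -71.1, 175.6]
orientation: [-2.09, -2.339, 0.005]
ft_force: [-0.4, -0.4, -0.9]
width: 30.8
grasp_force: 0.0
t: 21.78
ee_pos: [553.5, -72.1, 178.2]
orientation: [-2.092, -2.341, 0.001]
ft_force: [-15.6, 5.8, 27.9]
width: 12.2
grasp_force: 31.1
t: 22.62
ee_pos: [553.5, -72.3, 178.0]
orientation: [-2.229, -2.211, 0.001]
ft_force: [-15.6, 3.3, 25.2]
width: 13.3
grasp_force: 31.8
t: 23.45
ee_pos: [553.4, -72.4, 177.5]
orientation: [-2.358, -2.074, 0.002]
ft_force: [-15.1, 3.1, 23.4]
width: 13.9
grasp_force: 32.3
```

```bash
python3 -m creep '[0,0,-0.0001,-0.015,0.0001,-0.0001,-0.0002,-0.03,0.0001,-0.0001,-0.0003,-0.045,0.0001,-0.0001,-0.0003,-0.06,0.0001,-0.0001,-0.0003,-0.075,0.0001,-0.0001,-0.0004,-0.09,0.0001,-0.0002,-0.0004,-0.105,0.0001,-0.0002,-0.0004,-0.12,0.0001,-0.0002,-0.0004,-0.135,0.0001,-0.0002,-0.0004,-0.15]'; python3 -m creep '[0,0,0,-0.015,0,0,-0.0001,-0.03,0,0,-0.0001,-0.045,0,0,-0.0001,-0.06,0.0001,-0.0001,-0.0002,-0.075,0.0001,-0.0001,-0.0002,-0.09,0.0001,-0.0001,-0.0003,-0.105,0.0001,-0.0001,-0.0003,-0.12,0.0001,-0.0001,-0.0003,-0.135,0.0001,-0.0001,-0.0003,-0.15]'; python3 -m creep '[0,0,0,0,0,0,0,0,0,0,0,0,0,0,0.02,0,0,0,0.05,0,0,0,0.08,0,0,0,0.08,0,0,0,0.08,0]' 0.35; python3 look.py w7; python3 hh.py w7
```

```text
t: 24.28
ee_pos: [553.3, -72.3, 176.6]
orientation: [-2.506, -1.891, 0.002]
ft_force: [-13.7, 4.9, 18.4]
width: 15.1
grasp_force: 32.0
t: 25.12
ee_pos: [553.3, -72.2, 176.0]
orientation: [-2.641, -1.697, 0.002]
ft_force: [-12.2, 4.3, 16.6]
width: 16.1
grasp_force: 31.9
t: 25.78
ee_pos: [556.6, -73.5, 256.6]
orientation: [2.639, 1.697, 0.007]
ft_force: [-0.3, -0.2, -0.1]
width: 30.7
grasp_force: 0.0
[556.59460015 -73.45821928 256.56838797] 0.275616491795716
close yaw -24.526344057006362
[-0.26647214  0.36734564  0.89109471] 0.930655329130626 618 top h 36.284772530201536 ((-9.001059532165527, -75.16670227050781), (9.889522552490234, 35.107566833496094), 37.03450393676758) wings [553.76081184 -71.53855937 181.39333066]
w7 top med/90% 36.08005847083208 37.12422689610276 737 flange hist [  0   0   0   3   3   7  10   8  11  19  53 100 125  74  31   7   4   9
   8  12]
```

```bash
python3 -m creep '[-0.0011,0.0015,-0.03,0,-0.0011,0.0015,-0.055,0,-0.0011,0.0015,-0.072,0,-0.0011,0.0015,-0.078,0,-0.0011,0.0015,-0.078,0]'; python3 -m creep '[0,0,0,0,0,0,0,0,0,0,0,0,0,0,0,0,0,0,0,0,0.0005,-0.0007,-0.0018,0,0.0013,-0.0018,-0.0045,0,0.0013,-0.0018,-0.0045,0]' 0;  python3 -m creep '[0,0,-0.0001,-0.03,0,0,-0.0001,-0.06,0,0,-0.0001,-0.09,0,-0.0001,-0.0002,-0.12,0.0001,-0.0001,-0.0002,-0.15,0.0001,-0.0001,-0.0003,-0.18,0.0001,-0.0001,-0.0003,-0.21,0.0001,-0.0001,-0.0004,-0.24,0.0001,-0.0002,-0.0004,-0.27,0.0001,-0.0002,-0.0004,-0.3]'
```

```text
t: 26.25
ee_pos: [553.5, -71.7, 174.9]
orientation: [-2.642, -1.699, 0.002]
ft_force: [0.8, 0.9, 5.2]
width: 30.6
grasp_force: 3.2
t: 26.92
ee_pos: [553.9, -71.9, 173.7]
orientation: [-2.639, -1.697, 0.001]
ft_force: [-14.8, 11.5, 28.7]
width: 16.8
grasp_force: 36.4
t: 27.75
ee_pos: [554.5, -71.6, 173.1]
orientation: [-2.865, -1.282, -0.0]
ft_force: [-11.5, 13.7, 25.1]
width: 18.1
grasp_force: 39.7
```

```bash
python3 -m creep '[0,0,-0.0002,-0.03,0.0001,-0.0001,-0.0003,-0.06,0.0001,-0.0001,-0.0004,-0.09,0.0001,-0.0002,-0.0005,-0.12,0.0002,-0.0002,-0.0006,-0.15,0.0002,-0.0002,-0.0006,-0.18,0.0002,-0.0002,-0.0007,-0.21,0.0002,-0.0003,-0.0007,-0.24,0.0002,-0.0003,-0.0008,-0.27,0.0002,-0.0003,-0.0008,-0.3]'; python3 -m creep '[0,0,-0.0001,-0.03,0,0,-0.0001,-0.06,0,0,-0.0001,-0.09,0,-0.0001,-0.0002,-0.12,0.0001,-0.0001,-0.0002,-0.15,0.0001,-0.0001,-0.0003,-0.18,0.0001,-0.0001,-0.0003,-0.21,0.0001,-0.0001,-0.0004,-0.24,0.0001,-0.0002,-0.0004,-0.27,0.0001,-0.0002,-0.0004,-0.3]'
```

```text
t: 28.58
ee_pos: [555.7, -71.5, 172.8]
orientation: [-3.024, -0.839, -0.003]
ft_force: [-9.9, 16.3, 27.2]
width: 18.2
grasp_force: 41.2
t: 29.42
ee_pos: [557.0, -71.8, 173.4]
orientation: [-3.116, -0.377, -0.006]
ft_force: [-8.9, 16.6, 32.0]
width: 17.5
grasp_force: 40.0
```

```bash
python3 -m creep '[0,0,0,-0.03,0,0,0,-0.06,0,0,0,-0.09,0,0,0,-0.12,0,0,0,-0.15,0,0,0,-0.18,0,0,0,-0.21,0,0,0,-0.24,0,0,0,-0.27,0,0,0,-0.3]'; python3 -m creep '[0,0,0,-0.03,0,0,0,-0.06,0,0,0,-0.09,0,0,0,-0.12,0,0,0,-0.15,0,0,-0.0001,-0.18,0,0,-0.0001,-0.21,0,0,-0.0001,-0.24,0,0,-0.0001,-0.27,0,0,-0.0002,-0.3]';python3 -m creep '[0,0,0,0,0,0,0,0,0,0,0,0,0,0,0.02,0,0,0,0.05,0,0,0,0.084,0.12,0,0,0.084,0.24,0,0,0.084,0.36]' 0.35; python3 look.py w8; python3 hh.py w8
```

```text
t: 30.25
ee_pos: [557.9, -72.7, 173.8]
orientation: [-3.138, 0.092, -0.009]
ft_force: [-6.8, 11.1, 31.6]
width: 15.9
grasp_force: 38.3
t: 31.08
ee_pos: [558.3, -74.0, 173.8]
orientation: [-3.091, 0.56, -0.01]
ft_force: [-6.5, 5.1, 33.1]
width: 13.8
grasp_force: 37.3
t: 31.75
ee_pos: [556.8, -74.5, 255.8]
orientation: [3.141, 0.014, 0.006]
ft_force: [0.0, -0.0, -0.3]
width: 30.6
grasp_force: 0.0
[556.83371614 -74.5425623  255.78451369] 1.4081780011155536
close yaw -89.50371764877686
[-0.26623717  0.36730005  0.89118373] 0.935049084637835 533 top h 35.93543541834762 ((-17.828824996948242, -60.84259796142578), (35.90803146362305, 9.862898826599121), 13.495522499084473) wings [553.88332667 -71.60717131 181.12893772]
w8 top med/90% 35.794169647437464 36.66646800783373 587 flange hist [  0   1   5   7   3  13  20  21  18  42 105 169 128  53  10   4   4   6
   8   8]
```

The last long stroke turned the screw 113° for only about 0.35 mm, probably because a fingertip was carried by the roof when held that low. I'll rewind, grasp higher and check with the wrist camera while gripped.

```bash
python3 -m creep '[0,0,0,0.12,0,0,0,0.24,0,0,0,0.36,0,0,0,0.48,0,0,0,0.6,0,0,0,0.72,0,0,0,0.84,0,0,0,0.96,0,0,0,1.08,0,0,0,1.2]'; python3 -m creep '[0,0,0,0.12,0,0,0,0.24,0,0,0,0.36,0,0,0,0.48,0,0,0,0.6,0,0,0,0.72,-0.0015,0.0025,-0.02,0.84,-0.0015,0.0025,-0.04,0.96,-0.0015,0.0025,-0.055,1.08,-0.0015,0.0025,-0.065,1.2]'; python3 -m creep '[0,0,-0.005,0.015,0,0,-0.007,0.015,0,0,-0.007,0.015,0,0,-0.007,0.015]'; python3 -m creep '[0,0,0,0,0,0,0,0,0,0,0,0,0,0,0,0,0,0,0,0]' 0;python3 look.py w9; python3 hh.py w9
```

```text
t: 32.63
ee_pos: [555.2, -74.3, 252.8]
orientation: [-2.587, -1.781, 0.002]
ft_force: [0.8, -0.4, 0.8]
width: 30.6
grasp_force: 0.0
t: 33.47
ee_pos: [552.8, -71.6, 186.3]
orientation: [-1.129, -2.928, 0.002]
ft_force: [-0.4, -0.2, 1.2]
width: 30.9
grasp_force: 0.0
t: 33.8
ee_pos: [554.5, -71.8, 182.0]
orientation: [1.117, 2.936, 0.0]
ft_force: [-0.5, 0.7, 0.4]
width: 30.6
grasp_force: 0.0
t: 34.22
ee_pos: [554.4, -71.8, 182.2]
orientation: [1.113, 2.937, -0.0]
ft_force: [-0.7, -1.2, 4.2]
width: 10.5
grasp_force: 29.5
[554.35034376 -71.84115577 182.20732055] -0.9964558765065442
close yaw 48.505908317425074
[-0.26700103  0.36793885  0.89069156] 0.9183141297756215 195 top h 40.15647894950982 ((50.318729400634766, -61.55683135986328), (23.857162475585938, 28.489709854125977), 13.811248779296875) wings [556.65217244 -74.58381664 187.96999027]
w9 top med/90% 35.83474132884272 37.115345833773894 1773 flange hist [ 0  0  0  0  0  0  0  0  1  5 12 19 12  1  2  0  0  0  0  0]
```

View pics/w9.png

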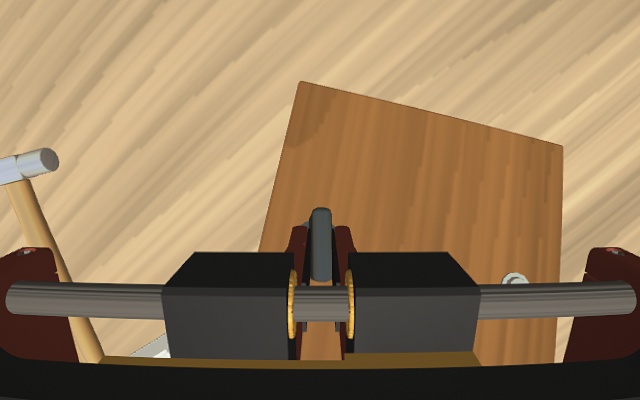

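The bar is held flush at (321,245) and the fingers are clear of the roof. Now push, then turn, checking the flange height as it goes.

```bash
cat > q.py <<'E'
from h import *
o=get_obs();img=cams.get_image("wrist");im,W=cloud("wrist",o,img)
X=W[np.isfinite(W[...,2])&(W[...,2]>110)&(W[...,2]<220)];c,n,b=plane(X,1.5)
h=(W-c)@n;a=np.array([559.9,-80,161.7]);r=np.linalg.norm((W-a)-((W-a)@n)[...,None]*n,axis=2)
roof=np.median(h[(r>25)&(r<45)&(abs(h)<4)]);H=h-roof
F=H[(r<18)&(H>4)&(H<10)];B=H[205:235,312:331];print("flange",np.median(F),len(F),"bar end top",np.percentile(B[B<45],[50,90]),"axial",o["ft_force"]@n,"t",o["t"])
E
python3 q.py; python3 -m creep '[0.0003,-0.0004,-0.001,0,0.0006,-0.0008,-0.002,0,0.0008,-0.0011,-0.0027,0,0.0008,-0.0011,-0.0027,0]'; python3 q.py; python3 -m creep '[0,0,0,-0.04,0,0,-0.0001,-0.08,0,0,-0.0001,-0.12,0,0,-0.0002,-0.16,0.0001,-0.0001,-0.0002,-0.2,0.0001,-0.0001,-0.0003,-0.24,0.0001,-0.0001,-0.0003,-0.28,0.0001,-0.0001,-0.0004,-0.32]'; python3 q.py;  python3 -m creep '[0,0,0,-0.04,0,0,-0.0001,-0.08,0,0,-0.0001,-0.12,0,0,-0.0002,-0.16,0.0001,-0.0001,-0.0002,-0.2,0.0001,-0.0001,-0.0003,-0.24,0.0001,-0.0001,-0.0003,-0.28,0.0001,-0.0001,-0.0004,-0.32]'; python3 q.py
```

```text
flange 8.34830919362949 52 bar end top [35.88964871 36.84015786] axial 3.819133325290772 t 34.2667
t: 34.65
ee_pos: [554.6, -72.1, 181.5]
orientation: [-1.112, -2.937, -0.001]
ft_force: [-10.6, 5.3, 26.6]
width: 10.1
grasp_force: 30.5
flange 7.9368810211562195 52 bar end top [35.32861536 36.31585898] axial 28.404394796082517 t 34.65
t: 35.37
ee_pos: [554.4, -72.6, 180.9]
orientation: [-1.568, -2.721, 0.0]
ft_force: [-12.1, 1.8, 24.8]
width: 9.9
grasp_force: 30.2
flange 7.623751000949529 54 bar end top [35.12332919 36.2519777 ] axial 25.989221049231396 t 35.3667
t: 36.08
ee_pos: [553.9, -73.2, 180.1]
orientation: [-1.981, -2.437, 0.003]
ft_force: [-13.1, -1.8, 22.8]
width: 11.4
grasp_force: 31.1
flange 7.666484070747521 59 bar end top [34.80039328 36.16029267] axial 23.10075767577543 t 36.0833
```

```bash
python3 -m creep '[0.0004,-0.0006,-0.0014,-0.02,0.0004,-0.0006,-0.0014,-0.04,0.0004,-0.0006,-0.0015,-0.08,0.0005,-0.0006,-0.0016,-0.12,0.0005,-0.0007,-0.0017,-0.16,0.0005,-0.0007,-0.0018,-0.2,0.0006,-0.0008,-0.0019,-0.24,0.0006,-0.0008,-0.002,-0.28]'; python3 q.py;  python3 -m creep '[0,0,0,-0.04,0,0,-0.0001,-0.08,0,0,-0.0001,-0.12,0,0,-0.0002,-0.16,0.0001,-0.0001,-0.0002,-0.2,0.0001,-0.0001,-0.0003,-0.24,0.0001,-0.0001,-0.0003,-0.28,0.0001,-0.0001,-0.0004,-0.32]'; python3 q.py
```

```text
t: 36.8
ee_pos: [553.5, -73.6, 178.1]
orientation: [-2.3, -2.135, 0.004]
ft_force: [-16.4, 1.4, 24.3]
width: 13.9
grasp_force: 31.6
flange 7.561638065249681 118 bar end top [33.45434959 35.75448797] axial 26.56409628765841 t 36.8
t: 37.52
ee_pos: [553.1, -73.0, 176.6]
orientation: [-2.61, -1.741, 0.006]
ft_force: [-14.4, 4.7, 17.6]
width: 15.2
grasp_force: 31.6
flange 7.294541963406624 168 bar end top [28.93906032 35.43933269] axial 21.2529409904011 t 37.5167
```

```bash
python3 -m creep '[0,0,0,0,0,0,0,0,-0.0017,0.0022,0.006,0,-0.0017,0.0022,0.006,0,-0.0017,0.0022,0.006,0]' 0.25; python3 -m creep '[0,0,0,0,0,0,0,0,0,0,0,0,0,0,0,0,0.0004,-0.0005,-0.0013,0,0.0008,-0.0011,-0.0027,0,0.0008,-0.0011,-0.0027,0]' 0; python3 q.py; python3 -m creep '[0,0,0,-0.04,0,0,-0.0001,-0.08,0,0,-0.0002,-0.12,0,0,-0.0003,-0.16,0.0001,-0.0001,-0.0004,-0.2,0.0001,-0.0001,-0.0005,-0.24,0.0001,-0.0001,-0.0006,-0.28,0.0002,-0.0002,-0.0007,-0.32,0.0002,-0.0002,-0.0008,-0.36,0.0002,-0.0002,-0.0009,-0.4]'; python3 q.py;  python3 -m creep '[0,0,0,-0.04,0,0,-0.0001,-0.08,0,0,-0.0002,-0.12,0,0,-0.0003,-0.16,0.0001,-0.0001,-0.0004,-0.2,0.0001,-0.0001,-0.0005,-0.24,0.0001,-0.0001,-0.0006,-0.28,0.0002,-0.0002,-0.0007,-0.32,0.0002,-0.0002,-0.0008,-0.36,0.0002,-0.0002,-0.0009,-0.4]'; python3 q.py
```

```text
t: 37.98
ee_pos: [554.9, -71.7, 182.2]
orientation: [2.611, 1.745, 0.002]
ft_force: [0.1, -0.8, -0.5]
width: 22.2
grasp_force: 0.0
t: 38.57
ee_pos: [552.7, -71.1, 180.8]
orientation: [-2.608, -1.742, 0.004]
ft_force: [-16.4, 10.1, 26.0]
width: 13.9
grasp_force: 32.9
flange 7.173372057430151 227 bar end top [31.57863643 35.55470477] axial 31.251376845414747 t 38.5667
t: 39.45
ee_pos: [553.2, -71.1, 179.2]
orientation: [-2.904, -1.187, 0.004]
ft_force: [-11.7, 9.3, 17.9]
width: 15.1
grasp_force: 32.2
flange 7.0071741034339405 308 bar end top [26.93798123 34.60436556] axial 22.457717522137905 t 39.45
t: 40.33
ee_pos: [554.2, -70.9, 178.5]
orientation: [-3.082, -0.586, 0.003]
ft_force: [-10.1, 12.8, 18.8]
width: 15.5
grasp_force: 31.8
flange 6.987079187484757 363 bar end top [22.94739193 32.75210459] axial 24.180543688195 t 40.3333
```

```bash
python3 -m creep '[0,0,0,-0.04,0,0,-0.0001,-0.08,0,0,-0.0002,-0.12,0,0,-0.0003,-0.16,0.0001,-0.0001,-0.0003,-0.2,0.0001,-0.0001,-0.0004,-0.24,0.0001,-0.0001,-0.0005,-0.28,0.0002,-0.0002,-0.0006,-0.32,0.0002,-0.0002,-0.0006,-0.36,0.0002,-0.0002,-0.0006,-0.4]'; python3 q.py;  python3 -m creep '[0,0,0,-0.04,0,0,-0.0001,-0.08,0,0,-0.0002,-0.12,0,0,-0.0003,-0.16,0.0001,-0.0001,-0.0003,-0.2,0.0001,-0.0001,-0.0003,-0.24,0.0001,-0.0001,-0.0004,-0.28,0.0002,-0.0002,-0.0005,-0.32,0.0002,-0.0002,-0.0005,-0.36,0.0002,-0.0002,-0.0005,-0.4]'; python3 q.py; python3 -m creep '[0,0,0,-0.04,0,0,-0.0001,-0.08,0,0,-0.0002,-0.12,0,0,-0.0003,-0.16,0.0001,-0.0001,-0.0003,-0.2,0.0001,-0.0001,-0.0003,-0.24,0.0001,-0.0001,-0.0004,-0.28,0.0002,-0.0002,-0.0005,-0.32,0.0002,-0.0002,-0.0005,-0.36,0.0002,-0.0002,-0.0005,-0.4]'; python3 q.py
```

```text
t: 41.22
ee_pos: [555.4, -71.4, 178.2]
orientation: [-3.138, 0.038, 0.0]
ft_force: [-7.0, 10.5, 16.7]
width: 14.5
grasp_force: 31.2
flange 7.004003180920358 523 bar end top [18.53453861 28.14876165] axial 20.618159375234978 t 41.2167
t: 42.1
ee_pos: [556.2, -72.8, 177.8]
orientation: [-3.07, 0.661, -0.001]
ft_force: [-6.5, 6.5, 15.9]
width: 12.5
grasp_force: 30.3
flange 6.9934827625317295 615 bar end top [15.66183673 24.73137295] axial 18.24261636878688 t 42.1
t: 42.98
ee_pos: [555.9, -74.3, 177.1]
orientation: [2.878, -1.258, 0.0]
ft_force: [-5.9, -1.0, 13.5]
width: 9.9
grasp_force: 30.0
flange 6.966230628023333 584 bar end top [14.65988754 22.37816818] axial 13.234250680339134 t 42.9833
```

```bash
python3 -m creep '[0,0,0,0,0,0,0,0,0,0,0.02,0,-0.0018,0.0021,0.038,0.12,-0.0018,0.0021,0.038,0.24,-0.0018,0.0021,0.038,0.36,-0.0018,0.0021,0.038,0.48,-0.0018,0.0021,0.038,0.6,-0.0018,0.0021,0.038,0.72,-0.0018,0.0021,0.038,0.84]' 0.3; python3 -m creep '[0,0,0,0.12,0,0,0,0.24,0,0,0,0.36,0,0,0,0.48,0,0,0,0.6,0,0,0,0.72,0,0,0,0.84,0,0,0,0.96,0,0,0,1.08,0,0,0,1.2]'; python3 -m creep '[0,0,0,0.12,0,0,0,0.24,0,0,0,0.36,0,0,0,0.48,0,0,0,0.6,0,0,0,0.72,0,0,0,0.84,0,0,0,0.96,0,0,0,1.08,0,0,-0.01,1.1]'; python3 q.py; python3 -m creep '[0,0,-0.015,0,0,0,-0.02,0,0,0,-0.02,0]'; python3 -c "
from h import *
o=get_obs();y=Ro.from_rotvec(o['orientation']).as_matrix()[:,1];print(o['qpos'][5],np.degrees(np.arctan2(y[1],y[0])))
im,d=cams.get_image('wrist');cv2.imwrite('pics/w10.png',im[150:300,200:440,::-1])"
```

```text
t: 43.87
ee_pos: [554.3, -71.7, 213.3]
orientation: [-3.141, -0.037, 0.0]
ft_force: [-0.2, -0.3, -0.4]
width: 26.2
grasp_force: 0.0
t: 44.7
ee_pos: [554.3, -71.7, 213.2]
orientation: [-2.571, -1.805, 0.0]
ft_force: [-0.2, -0.3, 0.5]
width: 26.3
grasp_force: 0.0
t: 45.53
ee_pos: [555.5, -71.9, 204.6]
orientation: [1.25, 2.879, 0.001]
ft_force: [0.7, -0.3, -0.3]
width: 26.0
grasp_force: 0.0
flange 7.738362240470401 911 bar end top [35.23015377 36.2533391 ] axial -0.5224171977714032 t 45.5333
t: 45.83
ee_pos: [552.9, -71.5, 181.7]
orientation: [-1.26, -2.874, 0.001]
ft_force: [-0.5, 1.0, 0.9]
width: 26.1
grasp_force: 0.0
-0.8947144699047277 42.67060016467846
```

View pics/w10.png

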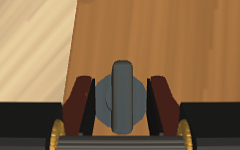

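The bar at (122,95) in the crop is centred and aligned between the fingers. About 2.1 mm is sunk. Next stroke: a harder push.

```bash
python3 -m creep '[0,0,0,0,0,0,0,0,0,0,0,0,0,0,0,0,0.0005,-0.0007,-0.0018,0,0.001,-0.0014,-0.0035,0,0.001,-0.0014,-0.0035,0]' 0; python3 q.py; python3 -m creep '[0,0,-0.0001,-0.03,0,-0.0001,-0.0002,-0.06,0.0001,-0.0001,-0.0003,-0.09,0.0001,-0.0002,-0.0004,-0.12,0.0002,-0.0002,-0.0005,-0.15,0.0002,-0.0003,-0.0006,-0.18,0.0002,-0.0003,-0.0007,-0.21,0.0003,-0.0003,-0.0008,-0.24,0.0003,-0.0004,-0.0009,-0.27,0.0003,-0.0004,-0.001,-0.3]'; python3 q.py
```

```text
t: 46.47
ee_pos: [554.8, -72.6, 183.3]
orientation: [-1.258, -2.878, -0.001]
ft_force: [-13.1, 4.2, 28.7]
width: 10.0
grasp_force: 30.4
flange 6.9531627043191335 66 bar end top [34.65261828 35.66538637] axial 30.575692892561705 t 46.4667
t: 47.35
ee_pos: [554.5, -73.2, 182.6]
orientation: [-1.675, -2.657, 0.0]
ft_force: [-15.8, 3.3, 32.1]
width: 10.3
grasp_force: 30.5
flange 6.8970806851287785 67 bar end top [34.31377693 35.38969495] axial 33.99542017635462 t 47.35
```

```bash
python3 -m creep '[0,0,-0.0001,-0.03,0,-0.0001,-0.0002,-0.06,0.0001,-0.0001,-0.0003,-0.09,0.0001,-0.0002,-0.0004,-0.12,0.0002,-0.0002,-0.0005,-0.15,0.0002,-0.0003,-0.0006,-0.18,0.0002,-0.0003,-0.0007,-0.21,0.0003,-0.0003,-0.0008,-0.24,0.0003,-0.0004,-0.0009,-0.27,0.0003,-0.0004,-0.001,-0.3]'; python3 q.py; python3 -m creep '[0,-0.0001,-0.0002,-0.03,0.0001,-0.0001,-0.0003,-0.06,0.0001,-0.0002,-0.0005,-0.09,0.0002,-0.0002,-0.0006,-0.12,0.0002,-0.0003,-0.0008,-0.15,0.0003,-0.0004,-0.001,-0.18,0.0003,-0.0004,-0.0011,-0.21,0.0004,-0.0005,-0.0013,-0.24,0.0004,-0.0006,-0.0014,-0.27,0.0004,-0.0006,-0.0015,-0.3]'; python3 q.py
```

```text
t: 48.23
ee_pos: [553.9, -73.9, 181.5]
orientation: [-2.052, -2.376, 0.003]
ft_force: [-18.9, 1.0, 34.1]
width: 11.6
grasp_force: 31.3
flange 6.819122231117966 107 bar end top [33.95622124 35.23616663] axial 35.78498051350364 t 48.2333
t: 49.12
ee_pos: [553.4, -73.9, 178.9]
orientation: [-2.383, -2.041, 0.005]
ft_force: [-19.3, 2.9, 26.9]
width: 13.8
grasp_force: 32.0
flange 6.693390880727509 165 bar end top [32.18754756 34.88407341] axial 30.181481447455305 t 49.1167
```

```bash
python3 -m creep '[0,0,0,0,0,0,0,0,-0.002,0.0028,0.008,0,-0.002,0.0028,0.008,0,-0.002,0.0028,0.008,0]' 0.25; python3 -m creep '[0,0,0,0,0,0,0,0,0,0,0,0,0,0,0,0,0.0006,-0.0008,-0.002,0,0.0012,-0.0016,-0.004,0,0.0012,-0.0016,-0.004,0]' 0; python3 q.py; python3 -m creep '[0,-0.0001,-0.0002,-0.03,0.0001,-0.0001,-0.0003,-0.06,0.0001,-0.0002,-0.0005,-0.09,0.0002,-0.0002,-0.0006,-0.12,0.0002,-0.0003,-0.0008,-0.15,0.0003,-0.0004,-0.001,-0.18,0.0003,-0.0004,-0.0011,-0.21,0.0004,-0.0005,-0.0013,-0.24,0.0004,-0.0006,-0.0014,-0.27,0.0004,-0.0006,-0.0015,-0.3]'; python3 q.py; python3 -m creep '[0,-0.0001,-0.0002,-0.03,0.0001,-0.0001,-0.0003,-0.06,0.0001,-0.0002,-0.0005,-0.09,0.0002,-0.0002,-0.0006,-0.12,0.0002,-0.0003,-0.0008,-0.15,0.0003,-0.0004,-0.001,-0.18,0.0003,-0.0004,-0.0011,-0.21,0.0004,-0.0005,-0.0013,-0.24,0.0004,-0.0006,-0.0014,-0.27,0.0004,-0.0006,-0.0015,-0.3]'; python3 q.py
```

```text
t: 49.58
ee_pos: [555.0, -71.6, 185.4]
orientation: [2.383, 2.044, 0.002]
ft_force: [-0.6, -0.8, -0.1]
width: 22.0
grasp_force: 0.0
t: 50.17
ee_pos: [552.6, -71.9, 182.7]
orientation: [-2.38, -2.041, 0.005]
ft_force: [-18.8, 7.4, 31.0]
width: 12.7
grasp_force: 32.1
flange 6.559035406181003 190 bar end top [33.4234369  35.10118748] axial 35.38871425178994 t 50.1667
t: 51.05
ee_pos: [552.6, -72.1, 180.8]
orientation: [-2.66, -1.661, 0.006]
ft_force: [-17.6, 9.9, 25.3]
width: 13.4
grasp_force: 32.7
flange 6.384399120181683 282 bar end top [30.69430008 34.61774907] axial 30.871456867234777 t 51.05
t: 51.93
ee_pos: [553.1, -71.9, 178.4]
orientation: [-2.878, -1.244, 0.007]
ft_force: [-14.1, 12.5, 19.4]
width: 15.0
grasp_force: 32.1
flange 6.218231598315272 310 bar end top [26.62297969 33.74990059] axial 25.648632460175236 t 51.9333
```

```bash
python3 -m creep '[0,0,0,0,0,0,0,0,-0.002,0.0028,0.007,0,-0.002,0.0028,0.007,0,-0.002,0.0028,0.007,0]' 0.25; python3 -m creep '[0,0,0,0,0,0,0,0,0,0,0,0,0,0,0,0,0.0006,-0.0008,-0.002,0,0.0012,-0.0016,-0.004,0,0.0012,-0.0016,-0.004,0]' 0; python3 q.py; python3 -m creep '[0,-0.0001,-0.0002,-0.03,0.0001,-0.0001,-0.0003,-0.06,0.0001,-0.0002,-0.0005,-0.09,0.0002,-0.0002,-0.0006,-0.12,0.0002,-0.0003,-0.0008,-0.15,0.0003,-0.0004,-0.001,-0.18,0.0003,-0.0004,-0.0011,-0.21,0.0004,-0.0005,-0.0013,-0.24,0.0004,-0.0006,-0.0014,-0.27,0.0004,-0.0006,-0.0015,-0.3]'; python3 q.py; python3 -m creep '[0,-0.0001,-0.0002,-0.03,0.0001,-0.0001,-0.0003,-0.06,0.0001,-0.0002,-0.0005,-0.09,0.0002,-0.0002,-0.0006,-0.12,0.0002,-0.0003,-0.0008,-0.15,0.0003,-0.0004,-0.001,-0.18,0.0003,-0.0004,-0.0011,-0.21,0.0004,-0.0005,-0.0013,-0.24,0.0004,-0.0006,-0.0014,-0.27,0.0004,-0.0006,-0.0015,-0.3]'; python3 q.py
```

```text
t: 52.4
ee_pos: [554.9, -71.8, 185.2]
orientation: [2.882, 1.249, 0.002]
ft_force: [-0.3, -0.1, -0.5]
width: 22.0
grasp_force: 0.0
t: 52.98
ee_pos: [553.0, -70.1, 183.4]
orientation: [-2.876, -1.245, 0.004]
ft_force: [-19.5, 18.2, 37.0]
width: 12.4
grasp_force: 34.7
flange 5.79307495857468 414 bar end top [29.59307945 33.84827587] axial 44.83077424292172 t 52.9833
t: 53.87
ee_pos: [553.9, -70.4, 181.4]
orientation: [-3.031, -0.799, 0.003]
ft_force: [-15.9, 17.7, 27.3]
width: 13.6
grasp_force: 32.6
flange 5.671708522641961 428 bar end top [25.15375871 33.06365848] axial 35.033892501281635 t 53.8667
t: 54.75
ee_pos: [555.5, -71.1, 179.6]
orientation: [-3.118, -0.337, 0.001]
ft_force: [-10.3, 18.9, 23.3]
width: 13.7
grasp_force: 31.8
flange 5.4958357887464295 408 bar end top [20.83838263 30.31394619] axial 30.42078995600285 t 54.75
```

```bash
python3 -m creep '[0,0,0,0,0,0,0,0,-0.002,0.0028,0.007,0,-0.002,0.0028,0.007,0,-0.002,0.0028,0.007,0]' 0.25; python3 q.py; python3 -m creep '[0,0,0,0,0,0,0,0,0,0,0,0,0,0,0,0,0.0006,-0.0008,-0.0018,0,0.001,-0.0014,-0.0035,0,0.001,-0.0014,-0.0035,0]' 0; python3 -m creep '[0,-0.0001,-0.0002,-0.03,0.0001,-0.0001,-0.0003,-0.06,0.0001,-0.0002,-0.0005,-0.09,0.0002,-0.0002,-0.0006,-0.12,0.0002,-0.0003,-0.0008,-0.15,0.0003,-0.0004,-0.001,-0.18,0.0003,-0.0004,-0.0011,-0.21,0.0004,-0.0005,-0.0013,-0.24,0.0004,-0.0006,-0.0014,-0.27,0.0004,-0.0006,-0.0015,-0.3]'; python3 q.py; python3 -m creep '[0,-0.0001,-0.0002,-0.03,0.0001,-0.0001,-0.0003,-0.06,0.0001,-0.0002,-0.0005,-0.09,0.0002,-0.0002,-0.0006,-0.12,0.0002,-0.0003,-0.0008,-0.15,0.0003,-0.0004,-0.001,-0.18,0.0003,-0.0004,-0.0011,-0.21,0.0004,-0.0005,-0.0013,-0.24,0.0004,-0.0006,-0.0014,-0.27,0.0004,-0.0006,-0.0015,-0.3]'; python3 q.py
```

```text
t: 55.22
ee_pos: [554.6, -72.0, 185.1]
orientation: [3.122, 0.341, 0.001]
ft_force: [-0.2, -1.1, -0.6]
width: 21.9
grasp_force: 0.0
flange 6.014595226028325 407 bar end top [24.16284271 32.7309247 ] axial -0.8894016341441395 t 55.2167
t: 55.85
ee_pos: [554.3, -70.3, 183.6]
orientation: [-3.118, -0.339, 0.002]
ft_force: [-13.1, 16.7, 28.3]
width: 12.4
grasp_force: 33.8
t: 56.68
ee_pos: [555.7, -70.9, 182.9]
orientation: [-3.134, 0.132, -0.001]
ft_force: [-10.9, 16.7, 31.5]
width: 12.0
grasp_force: 32.3
flange 5.458909351538101 591 bar end top [20.70516295 29.94900824] axial 37.11669869177648 t 56.6833
t: 57.57
ee_pos: [557.2, -72.7, 181.6]
orientation: [-3.081, 0.599, -0.004]
ft_force: [-7.8, 11.6, 29.1]
width: 11.8
grasp_force: 31.3
flange 5.499963780315879 601 bar end top [15.97709946 25.3755773 ] axial 32.26813227744299 t 57.5667
```

Pushed-in flange height has levelled at 5.5 mm, which is home. Release, lift and check.

```bash
python3 -m creep '[0,0,0,0,0,0,0,0,0,0,0,0,0,0,0.02,0,0,0,0.05,0,0,0,0.078,0,0,0,0.078,0,0,0,0.078,0]' 0.3; python3 look.py w11; python3 hh.py w2 w11; python3 q.py
```

```text
t: 58.28
ee_pos: [556.8, -74.7, 257.2]
orientation: [3.084, -0.597, 0.004]
ft_force: [0.2, 0.2, -0.8]
width: 26.4
grasp_force: 0.0
[556.75329802 -74.73591827 257.15072861] 1.798905213616405
close yaw -111.91743890676636
[-0.26606859  0.36744924  0.89117258] 0.932989966316765 484 top h 33.42193316527414 ((-23.075618743896484, -62.69150924682617), (35.84684371948242, 9.730558395385742), 30.43002700805664) wings [554.74650198 -72.74218538 179.04612521]
w2 top med/90% 37.470871188603084 38.50318784671036 733 flange hist [  0   0   0   0   0   0   2   2   3   4   3   5  30  85 140 122  85  30
   5   4]
w11 top med/90% 33.378586375744945 34.27252474144079 501 flange hist [  8  11  21  17  32  99 156 123  30  11   4   3   8   7   7  12  12  11
   9   8]
flange 5.80123803318971 507 bar end top [32.0813009  34.17358596] axial -0.330711516871815 t 58.3333
```

```bash
python3 -c "
from workcell import ticket
print(ticket.close_job())"
```

```text
the job is handed in; nothing more can be done
None
```

The thumb screw is driven about 4.0 of its 4.5 mm by camera measurement, past the 3.3 mm needed; it is released with the gripper clear. I handed in at 58 s with no verdict returned, and the tool stayed over the nest box throughout, away from the other items.

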